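# Turn the drying tile over with the lifter

### The arm

A 6-joint arm with a two-finger parallel gripper is mounted at the origin on the work surface. World frame = base frame: x ahead of the robot, y to its left, z up, the work surface at z = 0. Lengths are in m, angles in degrees, forces in N, time in s.
With the tool pointing down it reaches from about 0.4 to 0.825 m from the base axis. Payload 7 kg.
Tool frame: the origin (TCP) lies midway between the tips of the shut fingers; the grasp point (between the pads) lies 19 mm behind it; z points along the fingers, y is the direction in which the jaws open and shut (so a half turn about z gives the same grasp; the last joint's range is limited). The gripper opens to 88 mm and grips with 3 to 60 N. Pads are 19 mm wide; open, the fingers measure 130 mm over their backs; the gripper's body (78 mm by 193 mm) begins 47 mm behind the grasp point.
Start: joints at [79.59, 20.546, 0.682, 0, -70.136, -16.507], TCP at [0.306, 0.602, 0.227] pointing down, gripper open.
Joint ranges: [-176.03, 176.03], [-82.01, 121.73], [-58.28, 71.71], [-173.87, 95.51], [-174.79, -0.11], [-173.66, 173.66]. Speed limits (degrees/s): [136.94, 136.94, 172.46, 180, 180, 180].

### API

Orientations are given as a 3x3 rotation matrix whose columns are the frame's x, y, z axes.
In Python, from rig import robot gives the robot as it stands. Calls block until the motion is done:
- robot.goto(position, orientation): joint-space move of the TCP to a pose.
- robot.servo_line(position, ori=None, speed=0.15): straight line of the TCP; ori=None keeps the orientation; speed is the mean speed in m/s.
- robot.movej(angles): joint-space move.
- robot.move_gripper(opening): opening from 0.0 (shut) to 1.0 (fully open); the grip force is fixed at half the most; returns when the fingers have stopped.
- robot.dwell(seconds).
- robot.ik(position, orientation): joint angles nearest the present ones, or None.
- robot.grab_frame(name): name is "scene" or "top" or "wrist"; returns (picture, depth): 480x640x3 uint8, red, green, blue; 480x640 float32, m along the optical axis (not along the pixel's ray), 0 where there is no reading.
- robot.camera_info(name): a dict with "vfov" (degrees; the focal length in pixels is half the picture's height over the tangent of half this angle, whatever the lens; pixels are square), "cx", "cy" (the principal point, pixels), "k1" (the pictures are not rectified: a ray, as slopes to the right and down, at radius r is drawn at 1 + k1 r^2 times it, then the intrinsics apply), "view" (4x4, takes a point from world to camera coordinates); the wrist camera has in their place "T_tool_cam" (4x4, takes a point from camera to tool coordinates, whose origin is the TCP and whose axes are the flange's). Camera axes: x right, y down, z forward; pixel columns grow to the right and rows downward; lengths in m; the calibration is good to about 2 mm. A picture is of the moment at which its call begins: read the wrist's pose just before it. camera_info takes no time and is no camera call.
A pose or a line that the arm cannot do raises robot.Unreachable and nothing moves.
- robot.job_done(): hands the job in, once; it reports no verdict.
Readings, each from a call of its own:
- robot.read_t(): time.
- robot.read_qpos(): joint angles.
- robot.read_qvel(): joint speeds.
- robot.read_effort(): joint torques, N m.
- robot.read_position(): TCP position.
- robot.read_tcp_rot(): TCP orientation.
- robot.read_force(): force on the tool from outside, world axes, zero at the start.
- robot.read_ft_torque(): the same for the moment, N m.
- robot.read_grip_width(): opening from 0.0 (shut) to 1.0 (fully open).
Only numpy, scipy, OpenCV 4.12 (cv2) and the standard library are available. Lean on these libraries where they do the work, as an engineer would, in place of code of your own. Each camera call takes 0.05 s, during which the arm holds its last target.

### The job

The small square drying tile lies in the low bed of the wooden rack. Pick up the upright-handled lifter, slide its blade in under the rim of the tile from the open end of the bed and press the tile firmly home against the step for a moment, then lift and tip the tile over the step so that it lies upside down, flat on the rack's raised deck, and stand the lifter back on the shelf clear of the rack. Feel your way gently: the tile chips and the rack dents if the blade is driven hard against them; never touch the tile with the fingers, and leave the other things where they are.

Things in the scene. Friction and masses are not known exactly. Their poses are not given: they have to be found in the camera images.
- rack: Wooden drying rack, rigid, fixed, 270 mm long (x) by 100 mm wide (y). Origin: at shelf level on its middle line. Bed: x from -160 mm, top 6 mm above the shelf. On it is clamped a deck block, 86 mm long, top 14 mm above the shelf; its front face, the 8 mm high step where the bed ends, lies anywhere from x = 0 to 24 mm: its place is not measured, find it by feel. Over 18 N from the blade dents it.
- bed_mouth (a point): Middle of the rack's open (-x) end, towards the robot, on the bed's top; axes as the rack's. The blade comes in over this end, moving along +x. Guide rails 14 mm wide, as high as the deck and 72 mm apart, run beside bed and deck from 85 mm ahead of this point to the far end. Bed, rails and deck are rigid.
- tile: Square grey stoneware tile, rigid, 64 x 64 x 10 mm, about 70 g, flat on the bed between the rails, square to the step and 5 to 44 mm short of it. Origin: centre of the face that is down at the start (five fine grooves); x along the rack's x, z up at the start. A 10 mm broad, 4 mm thick rim runs all round, half way up, between raised 44 x 44 mm faces 3 mm high. Chips over 18 N.
- tile_slot (a point): Middle of the lower edge of the tile's near (-x) rim, 32 mm from its centre, 3 mm above the bed: mouth of a slot 3 mm high, 10 mm deep between bed and rim. A blade pushed in meets the side of the raised face, slides the tile (0.5 N) till its far edge stops at the step; 4 to 12 N for half a second seats it. Raised from there it turns about its far edge; 15 degrees past upright it falls over onto the deck.
- lifter: Lifter, loose, rigid, 130 g: a steel blade 82 x 46 x 2 mm with an upright handle, standing on its blade on the shelf. Origin: blade's underside, on the handle's axis; x points to the front edge, 64 mm ahead (rear edge 18 mm behind); z up the handle. Wooden grip 45 to 105 mm up, 18 mm thick along x, 32 mm wide along y: clamp it along x so that it cannot swing. Below it a 14 x 24 mm shank.
- blade_tip (a point): Middle of the lifter's front edge, on the blade's underside; axes as the lifter's.
- lifter_grip (a point): Centre of the lifter's wooden grip, on the handle's axis, 75 mm above the blade's underside; axes as the lifter's.
- canister: Red canister, 72 mm diameter, 130 mm tall, a bystander. It and the lifter may be found with places exchanged, left and right. Origin: centre of its underside.
- jar: Square glass jar, 62 mm wide, 93 mm tall, a bystander. Origin: centre of its underside.
- mug: Beige mug, 80 mm diameter and 90 mm tall, with a handle, a bystander. Origin: centre of its underside.
- measuring_cup: Steel measuring cup, 68 mm diameter, 45 mm tall, with a flat handle to its +y, reaching 106 mm from its middle, a bystander. Origin: centre of its underside.
- bowl: White bowl, 120 mm diameter, 50 mm tall, a bystander. Origin: centre of its underside.
- spice_tin: Small amber glass spice jar, 50 mm diameter, 80 mm tall, a bystander. Origin: centre of its underside.
Not all that is in view belongs to the job. Leave any purple look-alike of the lifter alone. There is more than one size of the tile; the job needs the larger.

How it is judged (in metres and radians):
On the way, in this order (a step that is already met when the one before it is completed fails the run):
1. the blade's front edge is in under the rim of the tile and presses it, still flat, home against the step (x of blade_tip in the frame of tile between -0.028 and 0 m and y of blade_tip in the frame of tile between -0.03 and 0.03 m and z of blade_tip in the frame of tile below 0.003 m and angle between tile's own z axis and vertical below 0.2 rad and contact force between lifter and tile above 3 N), for 0.3 s.
2. the lifter holds the tile steeply tilted (angle between tile's own z axis and vertical between 0.6 and 1.9 rad and contact force between lifter and tile above 0.05 N), for 0.1 s.
3. the tile lies turned over on the deck (angle between tile's own z axis and vertical above 2.99 rad and x of tile in the frame of rack above 0.008 m), for 0.2 s.
At the end, for the whole second after the job is handed in: The tile lies upside down (within 0.1 rad of flat) on the rack's deck, its centre 8 to 83 mm beyond the rack's origin and within 25 mm of the rack's middle line, at rest; the lifter stands upright (within 0.08 rad) on the shelf, at rest, not touching the rack or the tile (angle between tile's own z axis and vertical above 3.04 rad and x of tile in the frame of rack between 0.008 and 0.083 m and y of tile in the frame of rack between -0.025 and 0.025 m and z of tile in the frame of rack between 0.021 and 0.027 m and linear speed of each of tile, lifter below 0.02 m/s and angle between lifter's own z axis and vertical below 0.08 rad and height (world z) of lifter between -0.004 and 0.005 m and contact force between lifter and rack below 0.05 N and contact force between lifter and tile below 0.05 N).
It fails at once if the fingers or the arm touch the tile (contact force between any of the fingers, the arm and tile above 0.3 N).
It fails at once if the lifter is pressed on the rack with more than 18 N (contact force between lifter and rack above 18 N).
It fails at once if the lifter is pressed on the tile with more than 18 N (contact force between lifter and tile above 18 N).
It fails at once if a bystander is moved by more than 20 mm (distance of any of canister, jar, mug, measuring_cup, bowl, spice_tin from where it was at the start of the episode above 0.02 m).
It also fails if it takes over 72 s, if anything falls off the work surface, if the arm or the gripper's body presses on something with over 40 N, if the wrist force passes 120 N, or if a joint passes its speed limit or range.

## Working session

There is one attempt and no reset: what is moved stays moved. The work goes in short steps, each a Python script; the robot and the scene stay as the last script left them, time stands still between calls to the robot, and variables do not carry over. Pictures are saved under pics/ and viewed, and the job is handed in when it is done.

```bash
ls; mkdir -p pics; cat > h.py <<'E'
import numpy as np, cv2
from rig import robot
def save(name, img, crop=None, s=1):
    if crop: 
        a,b,c,d=crop; img=img[b:d,a:c]
    img=cv2.resize(img,None,fx=s,fy=s,interpolation=cv2.INTER_CUBIC)
    cv2.imwrite('pics/'+name, cv2.cvtColor(img,cv2.COLOR_RGB2BGR))
def K(ci):
    f=240/np.tan(np.radians(ci['vfov'])/2); return f,ci['cx'],ci['cy'],ci['k1']
def ray(ci,u,v):
    f,cx,cy,k1=K(ci); x=(u-cx)/f; y=(v-cy)/f
    a,b=x,y
    for _ in range(20):
        r2=a*a+b*b; a=x/(1+k1*r2); b=y/(1+k1*r2)
    return np.array([a,b,1.])
def T_wc(ci):
    if 'view' in ci: return np.linalg.inv(np.array(ci['view']))
    T=np.eye(4);T[:3,:3]=robot.read_tcp_rot();T[:3,3]=robot.read_position()
    return T@np.array(ci['T_tool_cam'])
def at_z(ci,u,v,z,T=None):
    T=T_wc(ci) if T is None else T
    d=T[:3,:3]@ray(ci,u,v); o=T[:3,3]
    return o+d*(z-o[2])/d[2]
def at_depth(ci,u,v,dep,T=None):
    T=T_wc(ci) if T is None else T
    return T[:3,:3]@(ray(ci,u,v)*dep)+T[:3,3]
def proj(ci,p,T=None):
    T=T_wc(ci) if T is None else T
    q=np.linalg.inv(T)@np.append(p,1); x,y=q[:2]/q[2]; f,cx,cy,k1=K(ci); s=1+k1*(x*x+y*y)
    return np.array([cx+f*x*s,cy+f*y*s])
E
python3 - <<'E'
from h import *
for n in ['scene','top','wrist']:
    T=None
    p,d=robot.grab_frame(n); save(n+'0.png',p); np.save(n+'0.npy',d); np.save(n+'0p.npy',p)
    ci=robot.camera_info(n); print(n,{k:np.round(v,4).tolist() for k,v in ci.items()}); print(np.round(T_wc(ci),3))
print(robot.read_t(),robot.read_position(),robot.read_tcp_rot(),robot.read_force(),robot.read_ft_torque(),robot.read_grip_width())
E
```

```text
pics
scene {'vfov': 42.6026, 'cx': 314.9319, 'cy': 230.6141, 'k1': -0.0647, 'view': [[-0.1784, 0.9839, 0.0103, 0.1139], [0.6488, 0.1255, -0.7505, -0.3267], [-0.7398, -0.1272, -0.6607, 2.1299], [0.0, 0.0, 0.0, 1.0]]}
[[-0.178  0.649 -0.74   1.808]
 [ 0.984  0.126 -0.127  0.2  ]
 [ 0.01  -0.751 -0.661  1.161]
 [ 0.     0.     0.     1.   ]]
top {'vfov': 53.9768, 'cx': 313.9053, 'cy': 233.3953, 'k1': -0.0348, 'view': [[-0.0182, -0.9997, -0.0151, 0.0248], [-0.9958, 0.0195, -0.089, 0.5765], [0.0892, 0.0135, -0.9959, 1.0672], [0.0, 0.0, 0.0, 1.0]]}
[[-1.800e-02 -9.960e-01  8.900e-02  4.790e-01]
 [-1.000e+00  1.900e-02  1.300e-02 -1.000e-03]
 [-1.500e-02 -8.900e-02 -9.960e-01  1.114e+00]
 [ 0.000e+00  0.000e+00  0.000e+00  1.000e+00]]
wrist {'vfov': 60.1482, 'cx': 326.8671, 'cy': 230.5033, 'k1': -0.0785, 'T_tool_cam': [[0.0007, -0.9662, -0.2576, 0.0692], [1.0, 0.0007, -0.0001, -0.001], [0.0002, -0.2576, 0.9662, -0.1579], [0.0, 0.0, 0.0, 1.0]]}
[[-0.452 -0.862 -0.23   0.368]
 [-0.892  0.437  0.116  0.571]
 [ 0.001  0.258 -0.966  0.384]
 [ 0.     0.     0.     1.   ]]
0.15 [0.30542547 0.60152954 0.22589169] [[ 8.91635007e-01 -4.52754698e-01 -4.44299151e-04]
 [-4.52754901e-01 -8.91634290e-01 -1.13661632e-03]
 [ 1.18456022e-04  1.21460552e-03 -9.99999255e-01]] [-0.7623048   0.31897987 -0.46621566] [ 0.00225468 -0.02924431 -0.03106904] 0.9975217012857803
```

View pics/scene0.png

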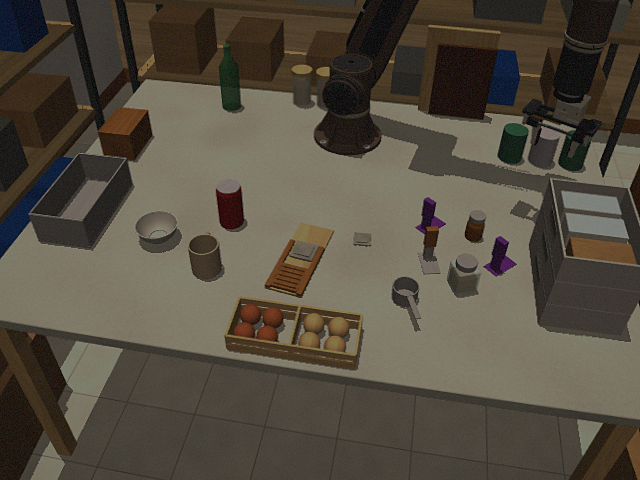

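View pics/top0.png

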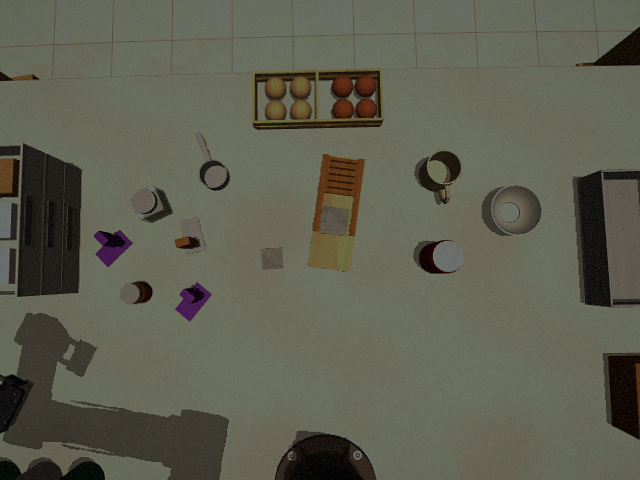

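View pics/wrist0.png

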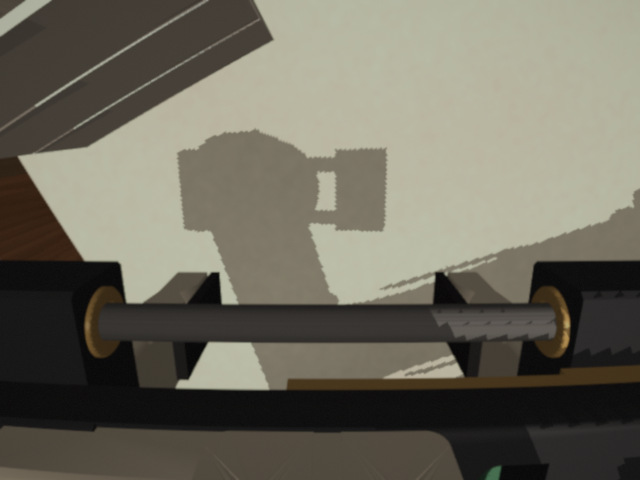

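The top view shows the rack at about (337,212) with a tile on it at (334,220), and a loose tile at (272,258). The wooden-handled lifter is at (190,238). Purple look-alikes are at (113,245) and (193,300). I'll enlarge these to confirm.

```bash
python3 - <<'E'
from h import *
p=np.load('top0p.npy'); p=np.clip(p.astype(float)*1.6,0,255).astype(np.uint8)
a=cv2.resize(p[140:285,225:385],None,fx=5,fy=4.1*5/4.1*0+5)[:, :]
save('c_rack.png',p,(290,145,390,280),4.4)
save('c_lift.png',p,(160,200,300,290),5.5)
E
```

```text
(no output)
```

View pics/c_rack.png

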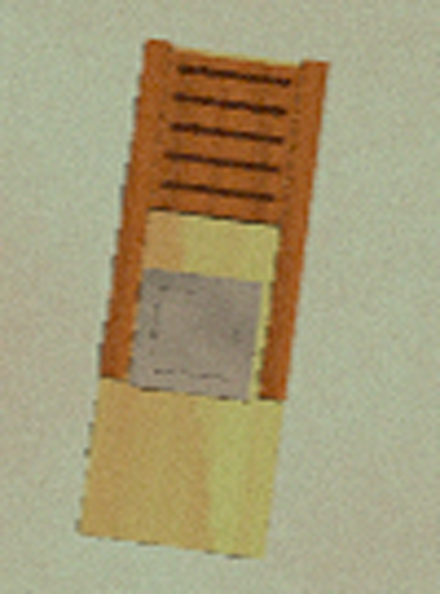

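View pics/c_lift.png

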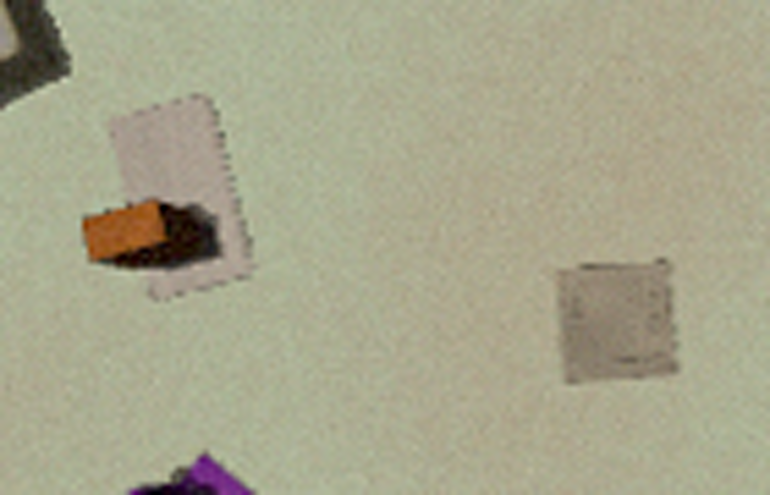

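Confirmed: the tile on the rack spans about 27 px (≈62 mm) and the loose one about 20 px (≈46 mm), so the rack tile is the larger one. The lifter is the grey blade with the wooden grip. Next I compute their positions.

```bash
python3 - <<'E'
from h import *
ci=robot.camera_info('top')
R=lambda x,y:(290+x/4.4,145+y/4.4)
L=lambda x,y:(160+x/5.5,200+y/5.5)
for n,(x,y),z in [('bedL',(78,533),.006),('bedR',(265,556),.006),('deckfarL',(145,40),.014),('deckfarR',(329,63),.014),('tileNL',(130,385),.011),('tileNR',(250,400),.011),('tileFL',(143,268),.011),('tileFR',(265,283),.011),('stepL',(150,210),.014),('stepR',(280,226),.014),('railNL',(100,378),.014),('railNR',(285,402),.014)]:
    print(n,np.round(at_z(ci,*R(x,y),z),4))
for n,(x,y),z in [('FL',(110,120),.002),('FR',(205,95),.002),('RR',(252,272),.002),('RL',(155,300),.002),('g',(82,218),.105),('g',(157,200),.105),('g',(168,243),.105),('g',(92,262),.105)]:
    print(n,np.round(at_z(ci,*L(x,y),z),4))
for n,(u,v),z in [('jar',(147,202),.093),('cup',(214,175),.045),('spice',(130,292),.08),('purple1',(193,300),0),('p2',(113,246),0),('can',(440,257),.13),('mug',(440,170),.09),('bowl',(515,210),.05),('smalltile',(272,258),.01)]:
    print(n,np.round(at_z(ci,u,v,z),3))
E
```

```text
bedL [0.5018 0.0301 0.006 ]
bedR [ 0.4877 -0.0693  0.006 ]
deckfarL [ 0.7672 -0.0109  0.014 ]
deckfarR [ 0.7524 -0.11    0.014 ]
tileNL [0.5801 0.0008 0.011 ]
tileNR [ 0.5708 -0.063   0.011 ]
tileFL [ 0.643  -0.0074  0.011 ]
tileFR [ 0.6336 -0.0726  0.011 ]
stepL [ 0.674  -0.0117  0.014 ]
stepR [ 0.6638 -0.0812  0.014 ]
railNL [0.5839 0.0167 0.014 ]
railNR [ 0.5691 -0.0814  0.014 ]
FL [0.6131 0.3341 0.002 ]
FR [0.6232 0.2925 0.002 ]
RR [0.5458 0.2717 0.002 ]
RL [0.5344 0.3139 0.002 ]
g [0.5621 0.314  0.105 ]
g [0.5687 0.2842 0.105 ]
g [0.5516 0.2797 0.105 ]
g [0.5447 0.3098 0.105 ]
jar [0.648 0.381 0.093]
cup [0.716 0.243 0.045]
spice [0.45  0.421 0.08 ]
purple1 [0.427 0.303 0.   ]
p2 [0.558 0.497 0.   ]
can [ 0.513 -0.249  0.13 ]
mug [ 0.706 -0.268  0.09 ]
bowl [ 0.619 -0.445  0.05 ]
smalltile [0.522 0.114 0.01 ]
```

```bash
cat >> h.py <<'E'
def Rt(yaw,sgn=1):
    """tool down, tool y along lifter x (sgn=+1) or opposite"""
    c,s=np.cos(yaw),np.sin(yaw); y=sgn*np.array([c,s,0]); z=np.array([0,0,-1.]); x=np.cross(y,z)
    return np.column_stack([x,y,z])
E
python3 - <<'E'
from h import *
for sg in (1,-1):
  for p,yaw in [((.5576,.2974,.25),14.5),((.5576,.2974,.056),14.5),((.45,-.013,.1),-8.6),((.52,-.023,.062),-8.6),((.62,-.04,.13),-8.6)]:
    print(sg,p,np.round(robot.ik(np.array(p),Rt(np.radians(yaw),sg)),1))
E
```

```text
1 (0.5576, 0.2974, 0.25) [ 45.7  15.8  -3.1   0.  -71.2 148.8]
1 (0.5576, 0.2974, 0.056) [ 45.7  25.2 -16.6   0.  -48.2 148.8]
1 (0.45, -0.013, 0.1) [ 23.6   6.7 -36.7   0.  -46.6 147.8]
1 (0.52, -0.023, 0.062) [ 19.1  16.  -30.7   0.  -43.4 152.3]
1 (0.62, -0.04, 0.13) [ 14.3  19.9 -13.7   0.  -56.4 157.1]
-1 (0.5576, 0.2974, 0.25) [ 45.7  15.8  -3.1   0.  -71.2 -31.2]
-1 (0.5576, 0.2974, 0.056) [ 45.7  25.2 -16.6   0.  -48.2 -31.2]
-1 (0.45, -0.013, 0.1) [ 23.6   6.7 -36.7   0.  -46.6 -32.2]
-1 (0.52, -0.023, 0.062) [ 19.1  16.  -30.7   0.  -43.4 -27.7]
-1 (0.62, -0.04, 0.13) [ 14.3  19.9 -13.7   0.  -56.4 -22.9]
```

```bash
python3 - <<'E'
from h import *
t=robot.read_t()
robot.goto(np.array([.5576,.2974,.25]),Rt(np.radians(14.5),-1)); print('goto',robot.read_t()-t)
robot.move_gripper(0.6); print(robot.read_t()-t)
print(robot.read_position(),robot.read_qpos())
ci=robot.camera_info('wrist');T=T_wc(ci);np.save('wT1.npy',T)
p,d=robot.grab_frame('wrist'); np.save('w1.npy',d); p=np.clip(p.astype(float)*1.5,0,255).astype(np.uint8); save('w1.png',p); print(robot.read_t())
E
```

```text
goto 1.4667000000000001
2.2583
[0.55763816 0.29734064 0.25000309] [ 4.57344183e+01  1.57590046e+01 -3.08498729e+00 -1.26709546e-03
 -7.11541148e+01 -3.12403682e+01]
2.4583
```

View pics/w1.png

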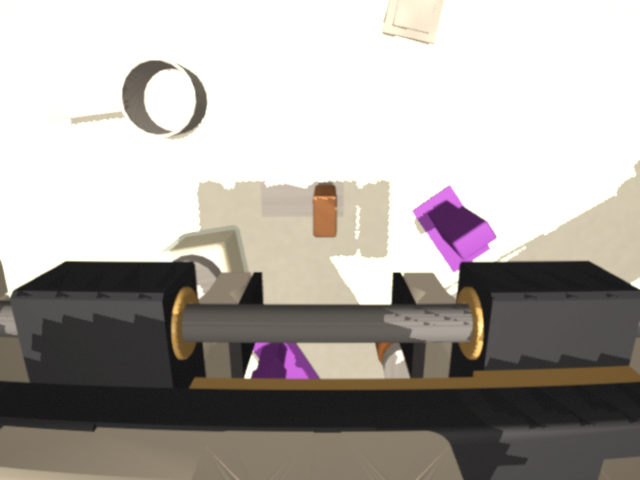

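The wooden grip's top is at about (324,217) and the blade's front edge at (262,200), to the left. The purple look-alike is off at (455,228). I'll refine with a crop.

```bash
python3 - <<'E'
from h import *
p=cv2.imread('pics/w1.png')[:,:,::-1]; save('w1c.png',p,(250,170,410,270),5)
E
```

```text
(no output)
```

View pics/w1c.png

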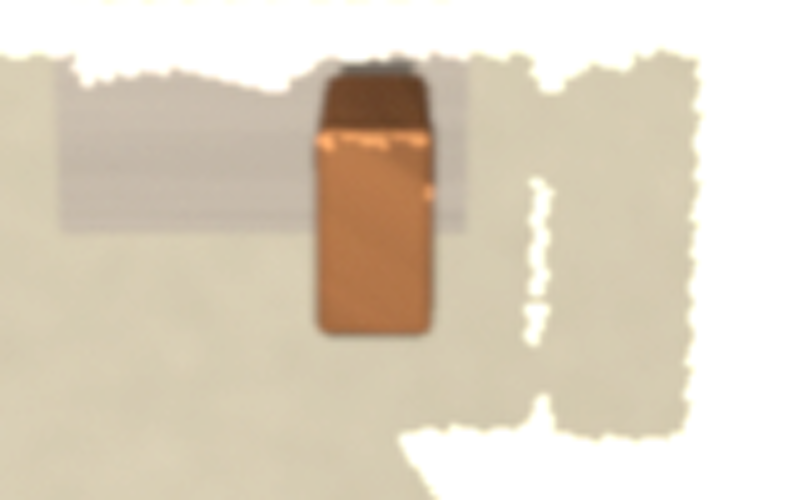

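```bash
python3 - <<'E'
from h import *
ci=robot.camera_info('wrist');T=np.load('wT1.npy')
C=lambda x,y:(250+x/5,170+y/5)
q=[at_z(ci,*C(x,y),.105,T)[:2] for x,y in [(315,130),(433,130),(433,335),(315,335)]]
print(np.round(q,4),np.mean(q,0))
a=at_z(ci,*C(60,233),.002,T)[:2];b=at_z(ci,*C(465,231),.002,T)[:2];print(a,b,np.linalg.norm(a-b),np.degrees(np.arctan2(*(a-b)[::-1])))
d=q[0]+q[3]-q[1]-q[2];print(np.degrees(np.arctan2(d[1],d[0])))
u=np.array([np.cos(np.radians(14.5)),np.sin(np.radians(14.5))]);n=np.array([-u[1],u[0]])
print('axis from blade', b+18e-3*u-.023*n, b+18e-3*u+.023*n)
E
```

```text
[[0.5718 0.2865]
 [0.5549 0.2821]
 [0.5468 0.3126]
 [0.5641 0.3171]] [0.55940395 0.2995538 ]
[0.61511924 0.33840589] [0.53633431 0.31759147] 0.081488064373274 14.79901193276502
14.525960242479842
axis from blade [0.55951971 0.29983092] [0.54800223 0.34436571]
```

```bash
python3 - <<'E'
from h import *
t=robot.read_t()
R=Rt(np.radians(14.6),-1)
robot.goto(np.array([.5595,.2997,.14]),R)
robot.servo_line(np.array([.5595,.2997,.056]),R,speed=.08)
print(robot.read_t()-t, robot.read_force())
robot.move_gripper(0.0); robot.dwell(.2)
print(robot.read_t()-t, robot.read_grip_width()*88, robot.read_position(), robot.read_force(), robot.read_ft_torque())
print(np.round(robot.read_tcp_rot(),4))
np.save('grasp.npy',np.r_[robot.read_position(),robot.read_tcp_rot().ravel()])
E
```

```text
1.7167 [ 0.02656235 -0.56016869 -1.09100177]
2.5749999999999997 17.908582932826164 [0.55946777 0.29969653 0.05606154] [-1.18379505 -0.25194241  1.94941625] [-0.04864059  0.1530813  -0.04278355]
[[ 2.521e-01 -9.677e-01 -0.000e+00]
 [-9.677e-01 -2.521e-01 -1.000e-04]
 [ 1.000e-04  0.000e+00 -1.000e+00]]
```

```bash
python3 - <<'E'
from h import *
t=robot.read_t()
P=np.load('grasp.npy')[:3]
robot.servo_line(P+[0,0,.12],speed=.2)
robot.goto(np.array([.48,-.018,.18]),Rt(np.radians(-8.6),-1))
robot.dwell(.3)
print(robot.read_t()-t,robot.read_t(), robot.read_position(), robot.read_force(), robot.read_ft_torque())
ci=robot.camera_info('wrist');T=T_wc(ci);np.save('wT2.npy',T)
p,d=robot.grab_frame('wrist'); np.save('w2.npy',d); save('w2.png',p)
E
```

```text
2.2917000000000005 7.325 [ 0.4802341  -0.01737817  0.17979139] [ 0.33737961 -0.50903552 -1.93724974] [ 0.10401752 -0.08624227 -0.01509428]
```

View pics/w2.png

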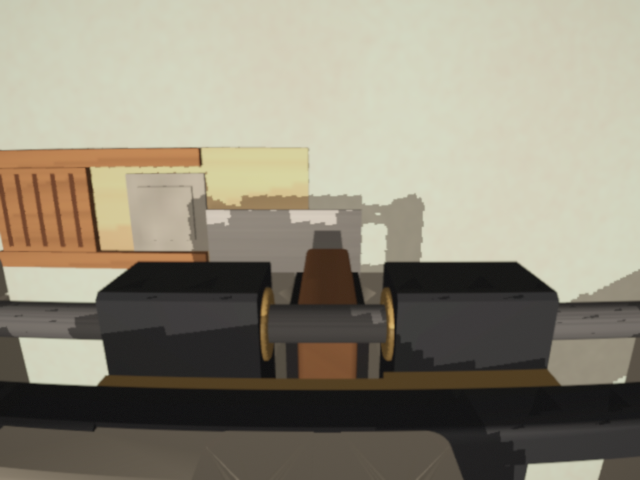

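The held blade is at (207–361, 210–272). Behind it are the tile at (130–205, 173–250), the step at column ~95, the rails at rows 157 and 258, and the mouth at column 308. I'll enlarge this to measure it.

```bash
python3 - <<'E'
from h import *
p=cv2.imread('pics/w2.png')[:,:,::-1]; p=np.clip(p.astype(float)*1.2,0,255).astype(np.uint8)
save('w2a.png',p,(80,135,240,275),4.2);save('w2b.png',p,(195,135,375,275),4.2)
E
```

```text
(no output)
```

View pics/w2a.png

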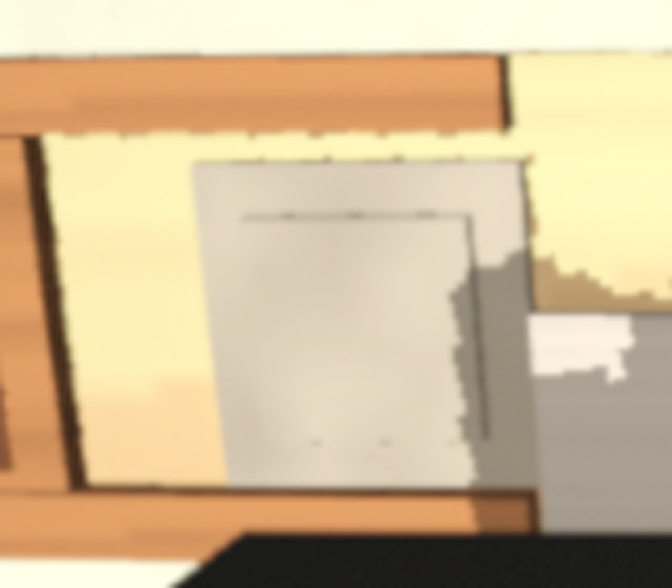

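View pics/w2b.png

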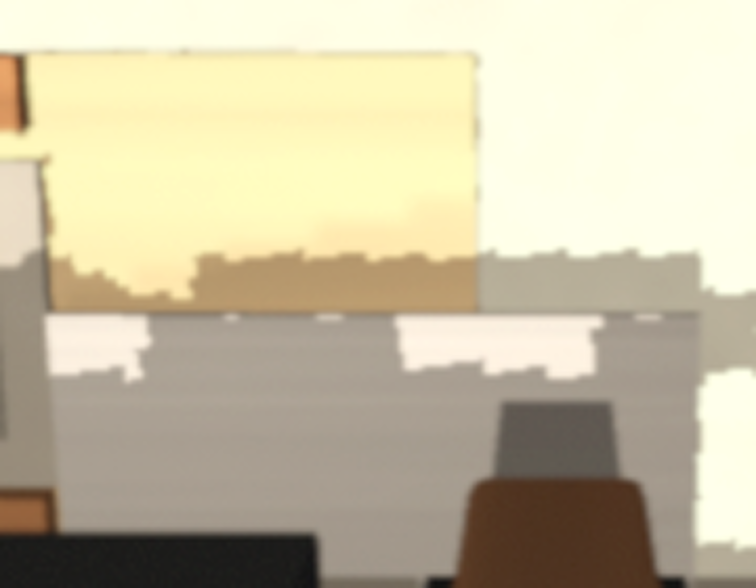

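```bash
cat > meas2.py <<'E'
from h import *
ci=robot.camera_info('wrist');T=np.load('wT2.npy')
A=lambda x,y:(80+x/4.2,135+y/4.2)
B=lambda x,y:(195+x/4.2,135+y/4.2)
pts={}
for n,q,z in [('tNR',A(520,160),.013),('tFR',A(193,162),.013),('tFL',A(228,487),.013),('tNL',A(540,489),.013),
 ('rRi_n',A(510,130),.014),('rRi_f',A(40,133),.014),('rRo_n',A(503,56),.014),('rRo_f',A(0,58),.014),('rLi_n',A(535,489),.014),('rLi_f',A(85,485),.014),('stR',A(25,137),.014),('stL',A(70,487),.014),('stbR',A(47,137),.006),('stbL',A(87,485),.006),
 ('mR',B(475,55),.006),('mm',B(478,312),.006),('blFR',B(45,313),.1257),('blRR',B(697,313),.1257)]:
    pts[n]=at_z(ci,*q,z,T)[:2]; print(n,np.round(pts[n],4))
an=lambda a,b:np.degrees(np.arctan2(*(pts[b]-pts[a])[::-1]))
print('yaw rails',an('rRi_n','rRi_f'),an('rRo_n','rRo_f'),an('rLi_n','rLi_f'),'step',an('stR','stL')-90,'tile',an('tNR','tFR'),an('tFR','tFL')-90,'blade',an('blRR','blFR'))
E
python3 meas2.py
```

```text
tNR [ 0.5722 -0.0599]
tFR [ 0.6347 -0.0695]
tFL [ 0.645  -0.0056]
tNL [0.5826 0.004 ]
rRi_n [ 0.5725 -0.0658]
rRi_f [ 0.6628 -0.0797]
rRo_n [ 0.5709 -0.0793]
rRo_f [ 0.6667 -0.0947]
rLi_n [0.5832 0.0035]
rLi_f [ 0.6738 -0.0105]
stR [ 0.6659 -0.0795]
stL [ 0.6771 -0.0106]
stbR [ 0.6663 -0.0786]
stbL [ 0.6784 -0.0086]
mR [ 0.4882 -0.0661]
mm [ 0.4954 -0.0174]
blFR [ 0.5402 -0.0496]
blRR [ 0.4596 -0.0375]
yaw rails -8.797575225828293 -9.135244697642314 -8.831948230024407 step -9.177935526657976 tile -8.670950429412644 -9.156873075505104 blade -8.55997380886704
```

```bash
cat >> h.py <<'E'
YAW=np.radians(-8.9); e=np.array([np.cos(YAW),np.sin(YAW),0]); n=np.array([-e[1],e[0],0])
R0=Rt(YAW,-1); L0=np.array([.5774,-.0290,0]); ZG=.05606
def pose(s,z): return L0+e*(s-.064)+np.array([0,0,z+ZG])   # s: tip along rack x from nominal tile near edge; z blade underside
def sz():
    p=robot.read_position()-L0; return np.array([p@e+.064,p@n,p[2]-ZG])
def F(k=1):
    f=np.mean([robot.read_force() for _ in range(k)],0); return np.array([f@e,f@n,f[2]])
E
python3 - <<'E'
from h import *
t=robot.read_t()
robot.goto(pose(-.025,.03),R0)
robot.servo_line(pose(-.025,.010),R0,speed=.04); robot.dwell(.3)
print(robot.read_t()-t,sz()*1e3)
a=robot.read_t(); fs=[]
for _ in range(10): fs.append(F()); 
print('reads',robot.read_t()-a,np.round(np.mean(fs,0),2),np.round(np.std(fs,0),2))
for z in (.008,.0075):
    a=robot.read_t(); robot.servo_line(pose(-.025,z),R0,speed=.02); print(robot.read_t()-a,np.round(sz()*1e3,2),np.round(F(),2))
np.save('tare.npy',np.mean(fs,0)); print(robot.read_t())
E
```

```text
1.4167000000000005 [-24.92897676   0.02638829  10.12759785]
reads 0.0 [ 0.57 -0.09 -0.66] [0. 0. 0.]
0.25 [-25.1   -0.03   7.86] [ 0.17  0.21 -2.18]
0.25 [-2.501e+01 -1.000e-02  7.460e+00] [ 0.58 -0.17 -1.54]
9.2917
```

```bash
cat >> h.py <<'E'
def Fa(k=8,dt=.01):
    fs=[]
    for _ in range(k): robot.dwell(dt); fs.append(F())
    return np.mean(fs,0),np.std(fs,0)
E
python3 - <<'E'
from h import *
a=robot.read_t(); f0,s=Fa(12); print(robot.read_t()-a,np.round(f0,2),np.round(s,2))
np.save('tare.npy',f0)
for z in (.0072,.0069,.0066,.0063,.006,.0057,.0054,.0051,.0048,.0045,.0042,.0039,.0036):
    robot.servo_line(pose(-.025,z),R0,speed=.02); f,s=Fa(5); f=f-f0; print(z,np.round(sz()*1e3,2),np.round(f,2))
    if abs(f[2])>2.0: break
print(robot.read_t())
E
```

```text
0.09999999999999964 [ 0.13  0.08 -1.12] [0.55 0.35 0.35]
0.0072 [-2.5e+01 -1.0e-02  7.2e+00] [-0.15 -0.31 -0.22]
0.0069 [-2.501e+01 -1.000e-02  6.880e+00] [ 0.29 -0.17 -0.  ]
0.0066 [-2.502e+01  1.000e-02  6.590e+00] [-0.42  0.08 -0.4 ]
0.0063 [-2.503e+01 -1.000e-02  6.290e+00] [ 0.07 -0.34 -0.21]
0.006 [-2.499e+01  1.000e-02  5.990e+00] [-0.35 -0.33 -0.04]
0.0057 [-25.01  -0.     5.94] [-2.31 -0.13  5.34]
11.1417
```

```bash
python3 - <<'E'
from h import *
f0=np.load('tare.npy'); z=.00645
robot.servo_line(pose(-.025,z),R0,speed=.02); f,s=Fa(6); print(np.round(sz()*1e3,2),np.round(f-f0,2))
robot.servo_line(pose(-.003,z),R0,speed=.05); f,s=Fa(6); print(np.round(sz()*1e3,2),np.round(f-f0,2))
for s in np.arange(0,.034,.004):
    robot.servo_line(pose(s,z),R0,speed=.025); f,_=Fa(4); f=f-f0; print(np.round(sz()*1e3,2),np.round(f,2))
    if abs(f[0])>3: break
print(robot.read_t())
p,d=robot.grab_frame('wrist'); save('w3.png',p)
E
```

```text
[-2.504e+01 -2.000e-02  6.280e+00] [-0.01 -0.33 -0.24]
[-3.24 -0.17  6.24] [-0.21  0.37 -0.  ]
[0.06 0.05 6.52] [-0.35 -0.38  0.07]
[ 4.09 -0.01  6.43] [-0.08  0.05 -0.03]
[ 8.06 -0.02  6.39] [-0.01  0.43 -0.25]
[1.211e+01 1.000e-02 6.430e+00] [-0.07 -0.   -0.45]
[16.19  0.03  6.46] [-0.76  0.08 -0.4 ]
[2.015e+01 1.000e-02 6.430e+00] [-0.16  0.01 -0.25]
[2.415e+01 2.000e-02 6.430e+00] [-0.39  0.32 -0.28]
[2.81e+01 1.00e-02 6.41e+00] [-0.02 -0.43 -0.28]
[3.216e+01 2.000e-02 6.450e+00] [-0.48 -0.21 -0.34]
15.1167
```

View pics/w3.png

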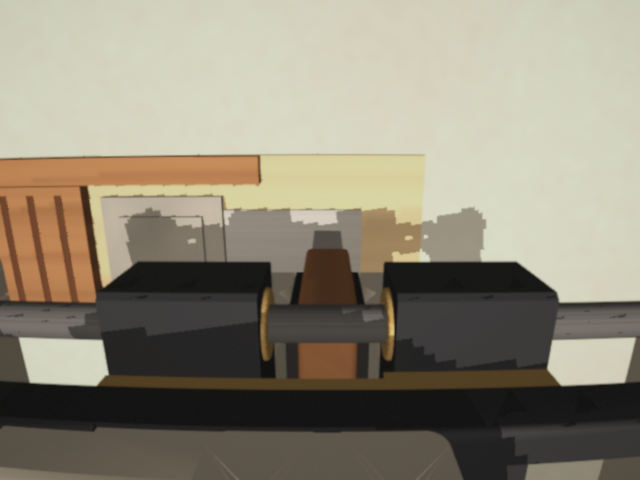

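The tile's near edge, at column 223, now covers the blade's front (which showed at column 207 before), so the blade is in under the rim. The tile has slid to within about 10 mm of the step. Next I press it home in small steps.

```bash
python3 - <<'E'
from h import *
f0=np.load('tare.npy'); z=.00645
s=.0325;hit=False
while s<.052:
    robot.servo_line(pose(s,z),R0,speed=.015); f,_=Fa(3); f=f-f0
    print(round(s*1e3,2),np.round(sz()*1e3,2),np.round(f,2))
    if f[0]<-6: break
    if f[0]<-1.3:
        if not hit: 
            hit=True; f,_=Fa(5); print('chk',f-f0)
            if (f-f0)[0]>-1.3: hit=False
    s+=.00015 if hit else .0006
np.save('sp.npy',s)
robot.dwell(.6); f,_=Fa(10); print(np.round(f-f0,2),np.round(sz()*1e3,2),robot.read_t())
E
```

```text
32.5 [3.251e+01 1.000e-02 6.490e+00] [-0.05  0.17  0.1 ]
33.1 [33.05 -0.04  6.42] [-0.49 -0.4  -0.52]
33.7 [3.372e+01 2.000e-02 6.420e+00] [-0.73 -0.25 -0.21]
34.3 [3.438e+01 2.000e-02 6.450e+00] [ 0.29 -0.39 -1.06]
34.9 [3.498e+01 1.000e-02 6.460e+00] [-0.34 -0.06 -0.26]
35.5 [3.56e+01 2.00e-02 6.48e+00] [-0.23 -0.17 -0.74]
36.1 [3.616e+01 1.000e-02 6.440e+00] [-0.32 -0.61 -0.19]
36.7 [3.676e+01 3.000e-02 6.450e+00] [-0.16 -0.42 -0.47]
37.3 [3.738e+01 2.000e-02 6.450e+00] [-0.55 -0.35 -0.3 ]
37.9 [3.794e+01 1.000e-02 6.440e+00] [-0.51 -0.46 -0.26]
38.5 [38.56 -0.    6.44] [-0.43  0.33 -0.23]
39.1 [3.916e+01 2.000e-02 6.440e+00] [ 0.    0.35 -0.2 ]
39.7 [39.75  0.    6.45] [-0.59 -0.22 -0.54]
40.3 [40.36 -0.    6.46] [-0.4  -0.07  0.2 ]
40.9 [40.93  0.    6.42] [-0.36 -0.36 -0.4 ]
41.5 [4.158e+01 1.000e-02 6.460e+00] [ 0.34 -0.63  0.28]
42.1 [ 4.214e+01 -1.000e-02  6.430e+00] [-0.45 -0.06 -0.21]
42.7 [ 4.259e+01 -3.000e-02  6.410e+00] [-1.26  0.11  0.22]
43.3 [42.66 -0.17  6.26] [-4.37  0.51  1.9 ]
chk [-4.05171038  0.15559901  2.25778259]
43.45 [42.77 -0.18  6.28] [-5.19  1.24  2.41]
43.6 [42.75 -0.19  6.23] [-5.11  0.89  2.3 ]
43.75 [42.79 -0.2   6.23] [-5.29  0.83  2.61]
43.9 [42.79 -0.25  6.16] [-6.57  0.9   3.29]
[-6.56  0.99  3.15] [42.81 -0.23  6.19] 22.2167
```

Pressed at about 6.5 N for more than 0.6 s, with the step found at tip s≈42.7 mm. I'll unload by backing off 4 mm under the rim, then swing the blade tip along the arc the tile's rim will follow.

```bash
cat > lift.py <<'E'
from h import *
S=96.7
def Q(th,d=6.):
    if th<=np.pi/2:
        P=np.array([-4*np.sin(th),max(0,3*np.cos(th)-10*np.sin(th))])
        q=P+(64-d)*np.array([-np.cos(th),np.sin(th)])
    else:
        f=th-np.pi/2
        q=np.array([-8*np.tan(f),0])+(64-d)*np.array([np.sin(f),np.cos(f)])+4*np.array([-np.cos(f),np.sin(f)])
    return (S+q[0])/1e3,(6+q[1]-2)/1e3
if __name__=='__main__':
    f0=np.load('tare.npy'); print(robot.read_t())
    robot.servo_line(pose(.0424,.0064),R0,speed=.02)
    robot.servo_line(pose(.0387,.0064),R0,speed=.02)
    f,_=Fa(6); print('free',np.round(f-f0,2),np.round(sz()*1e3,2))
    for a in (0,3,6,10,14,18,24,30,36,42):
        s,z=Q(np.radians(a)); robot.servo_line(pose(s,z),R0,speed=.03); f,_=Fa(4); f=f-f0
        print(a,np.round(sz()*1e3,2),np.round(f,2))
        if np.linalg.norm(f)>7: print('STOP');break
    p,d=robot.grab_frame('wrist'); save('w4.png',p)
    p,d=robot.grab_frame('scene'); save('s4.png',p,(220,190,380,310),5)
    print(robot.read_t())
E
python3 lift.py
```

```text
22.2167
free [-0.09 -0.24 -0.42] [39.07  0.13  6.61]
0 [38.83  0.04  7.02] [ 0.03 -0.15 -0.63]
3 [3.861e+01 3.000e-02 9.630e+00] [ 0.16 -0.44 -0.71]
6 [3.867e+01 2.000e-02 1.214e+01] [ 0.08 -0.04 -0.26]
10 [39.01  0.05 15.45] [-0.12 -0.13 -0.65]
14 [39.57  0.05 18.67] [ 0.34 -0.31 -0.21]
18 [4.040e+01 4.000e-02 2.203e+01] [ 0.04 -0.22 -0.63]
24 [42.22  0.06 27.74] [-0.    0.24 -0.18]
30 [4.457e+01 4.000e-02 3.311e+01] [ 0.26  0.08 -0.44]
36 [47.54  0.05 38.17] [-0.33 -0.11 -0.55]
42 [5.102e+01 4.000e-02 4.289e+01] [ 0.12  0.18 -0.55]
26.2083
```

View pics/w4.png

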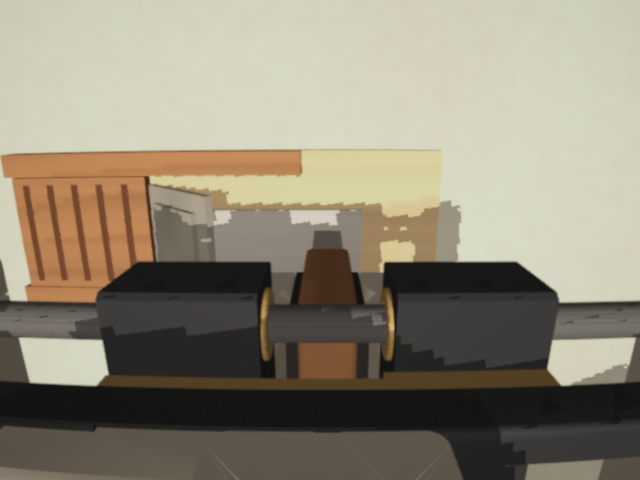

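View pics/s4.png

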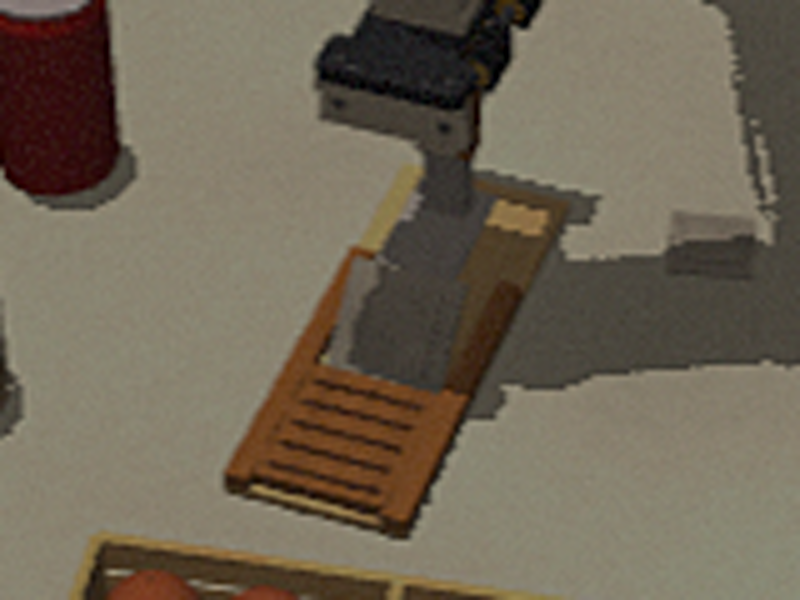

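The tile is tilted with its far edge at the step (column 152 in the wrist view) and its near rim on the blade at column ~212. I'll continue to just past upright.

```bash
python3 - <<'E'
from lift import *
f0=np.load('tare.npy')
for a in (48,54,60,66,72,78,84,90,94):
    s,z=Q(np.radians(a)); robot.servo_line(pose(s,z),R0,speed=.03); f,_=Fa(3); f=f-f0
    print(a,np.round(sz()*1e3,2),np.round(f,2))
    if np.linalg.norm(f)>7: print('STOP');break
p,d=robot.grab_frame('wrist'); save('w5.png',p)
print(robot.read_t())
E
```

```text
48 [5.510e+01 5.000e-02 4.721e+01] [-0.04  0.28 -0.49]
54 [5.952e+01 1.000e-02 5.098e+01] [-0.29 -0.06 -0.57]
60 [64.36 -0.   54.28] [-0.33 -0.16 -0.76]
66 [6.959e+01 3.000e-02 5.701e+01] [-0.54 -0.31 -0.33]
72 [75.07  0.   59.15] [-0.37 -0.41 -0.15]
78 [ 8.084e+01 -1.000e-02  6.067e+01] [-0.67 -0.25  0.08]
84 [ 8.674e+01 -1.000e-02  6.160e+01] [ 0.   -0.1  -0.41]
90 [92.79 -0.   61.89] [ 0.02 -0.19 -0.11]
94 [96.29 -0.   62.1 ] [-0.21 -0.02 -0.78]
29.5333
```

View pics/w5.png

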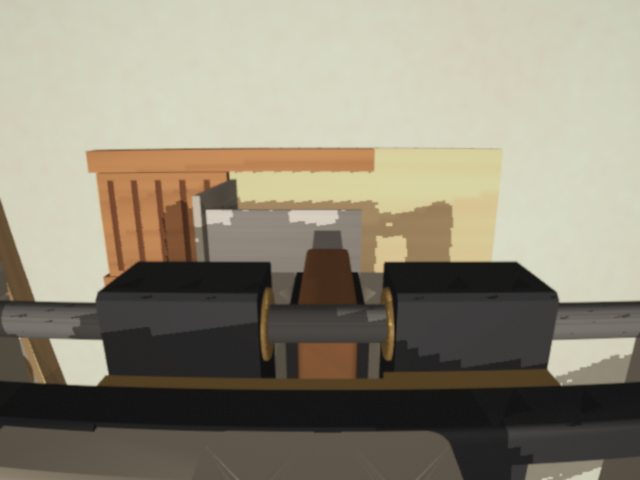

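The tile stands about upright on the bed at the step, with its near edge at columns 194–206 just beyond the blade tip at 206. Now I push it slowly over.

```bash
python3 - <<'E'
from lift import *
f0=np.load('tare.npy')
for a in (97,100,103,106,109,112,115,118):
    s,z=Q(np.radians(a)); robot.servo_line(pose(s,z),R0,speed=.02); f,_=Fa(3); f=f-f0
    print(a,np.round(sz()*1e3,2),np.round(f,2))
    if np.linalg.norm(f)>6: print('STOP');break
robot.dwell(.3)
p,d=robot.grab_frame('wrist'); save('w6.png',p)
print(robot.read_t())
E
```

```text
97 [98.86 -0.   62.03] [ 0.08 -0.19 -0.06]
100 [ 1.0149e+02 -1.0000e-02  6.1750e+01] [-0.2  -0.49  0.05]
103 [ 1.0404e+02 -1.0000e-02  6.1330e+01] [-0.37  0.13 -0.07]
106 [ 1.0659e+02 -1.0000e-02  6.0760e+01] [-0.5  -0.24  0.36]
109 [ 1.0907e+02 -1.0000e-02  6.0060e+01] [-0.19 -0.25 -0.43]
112 [ 1.1153e+02 -2.0000e-02  5.9200e+01] [-0.3   0.18 -0.03]
115 [ 1.1389e+02 -1.0000e-02  5.8160e+01] [-0.15  0.29  0.25]
118 [ 1.1613e+02 -4.0000e-02  5.6960e+01] [ 0.13 -0.03 -0.21]
32.3333
```

View pics/w6.png

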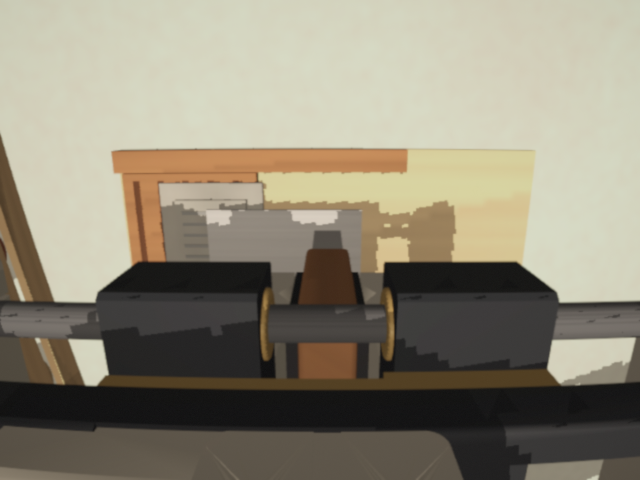

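The tile has fallen over onto the deck, grooved face up, spanning columns 160–263. I'll lift clear, look at it, and take the lifter back to where it stood.

```bash
python3 - <<'E'
from lift import *
s,_,z=sz()
robot.servo_line(pose(s-.01,z+.06),R0,speed=.12)
robot.servo_line(pose(.03,z+.06),R0,speed=.15)
ci=robot.camera_info('wrist');T=T_wc(ci);np.save('wT7.npy',T)
p,d=robot.grab_frame('wrist'); save('w7.png',p); save('w7c.png',p,(0,120,200,280),4);np.save('w7d.npy',d)
robot.goto(np.array([.5595,.2997,.14]),Rt(np.radians(14.6),-1)); robot.dwell(.2)
f,_=Fa(8); print(f,robot.read_position(),robot.read_t())
p,d=robot.grab_frame('top'); save('t7.png',p,(290,145,390,280),4.4)
E
```

```text
[-0.26962223 -0.07387408 -1.0775515 ] [0.55990268 0.29872599 0.14039661] 35.2
```

View pics/w7c.png

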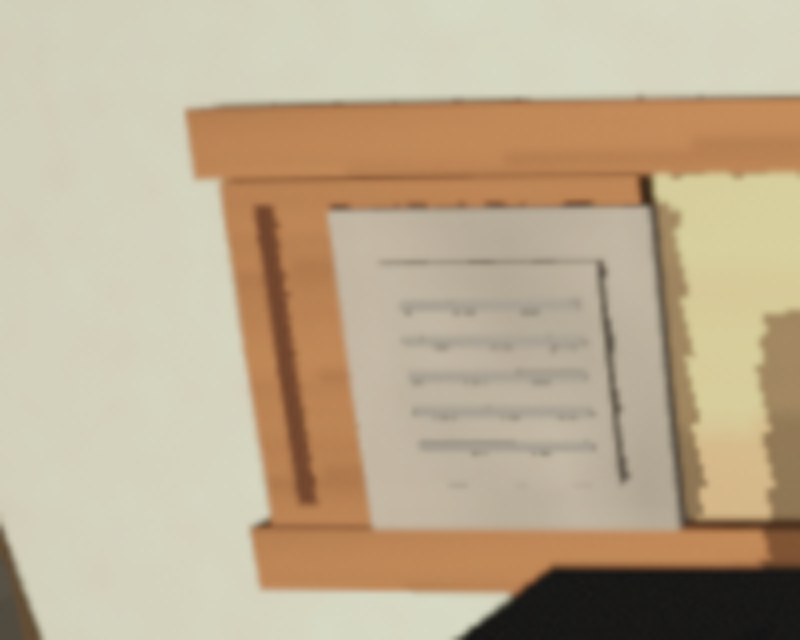

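View pics/t7.png

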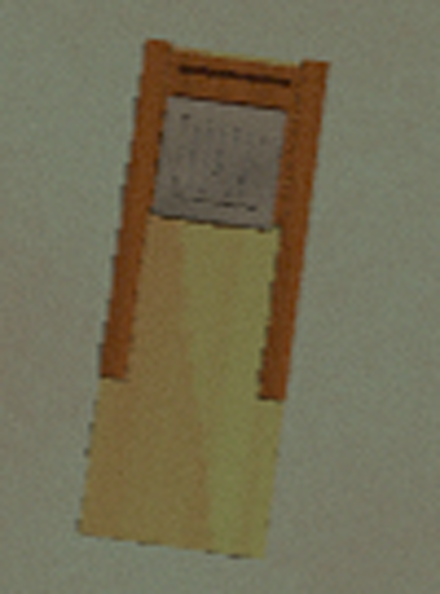

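The tile lies square and flat on the deck, with its grooves up and its near edge almost over the step. Its centre is about 30 mm past the step, well inside the limits. Now I stand the lifter down.

```bash
python3 - <<'E'
from h import *
ci=robot.camera_info('wrist');T=np.load('wT7.npy')
q=[at_z(ci,x/4,120+y/4,.021,T) for x,y in [(328,208),(650,207),(682,525),(372,527)]]
O=np.array([.4959,-.0167,0])+.160*e; c=np.mean(q,0)-O; print('tile in rack',c@e,c@n)
f0,_=Fa(8); R=Rt(np.radians(14.6),-1); xy=[.5595,.2997]
robot.servo_line(np.array(xy+[.062]),R,speed=.06)
for z in (.0585,.0575,.0568,.0564,.0561,.0558,.0555):
    robot.servo_line(np.array(xy+[z]),R,speed=.02); f,_=Fa(5); print(z,np.round(robot.read_position(),4),np.round(f-f0,2))
    if (f-f0)[2]>1.2: break
robot.move_gripper(.6); robot.dwell(.2)
robot.servo_line(np.array(xy+[.16]),R,speed=.08)
print(robot.read_position(),robot.read_t())
p,d=robot.grab_frame('wrist'); save('w8.png',p)
robot.servo_line(np.array(xy+[.25]),R,speed=.15)
robot.goto(np.array([.4,.45,.28]),R); robot.dwell(.2)
p,d=robot.grab_frame('top'); save('t8.png',p,(90,140,400,300),2.5)
p,d=robot.grab_frame('scene'); save('s8.png',p)
print(robot.read_t())
E
```

```text
tile in rack 0.045921975743866694 0.0009077938174579652
0.0585 [0.5595 0.2997 0.0585] [ 0.11 -0.08 -0.24]
0.0575 [0.5595 0.2997 0.0575] [-0.05  0.26 -0.44]
0.0568 [0.5595 0.2997 0.0568] [-0.34  0.13 -0.21]
0.0564 [0.5595 0.2997 0.0564] [ 0.05  0.15 -0.34]
0.0561 [0.5595 0.2997 0.0561] [-0.3   0.45 -0.24]
0.0558 [0.5595 0.2997 0.0561] [-1.48 -0.54  3.25]
[0.55920278 0.29948936 0.1592832 ] 41.025
43.0083
```

View pics/w8.png

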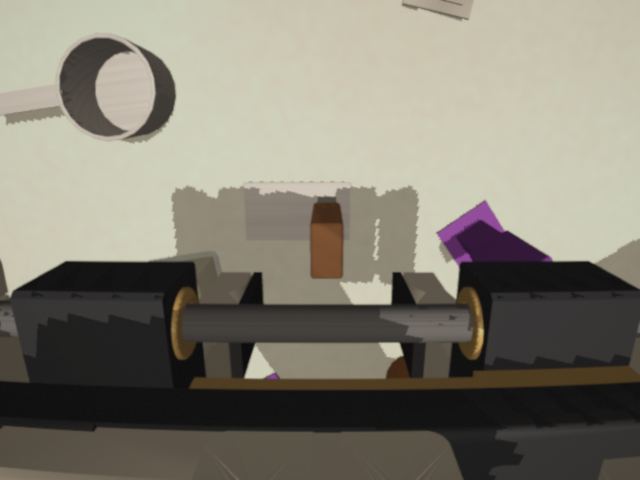

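View pics/t8.png

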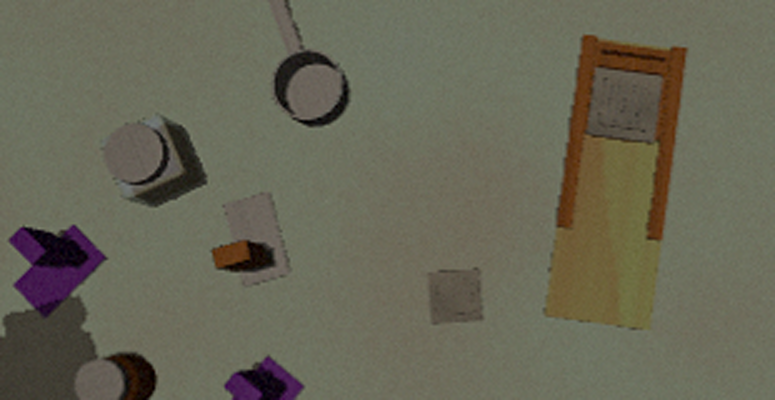

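View pics/s8.png

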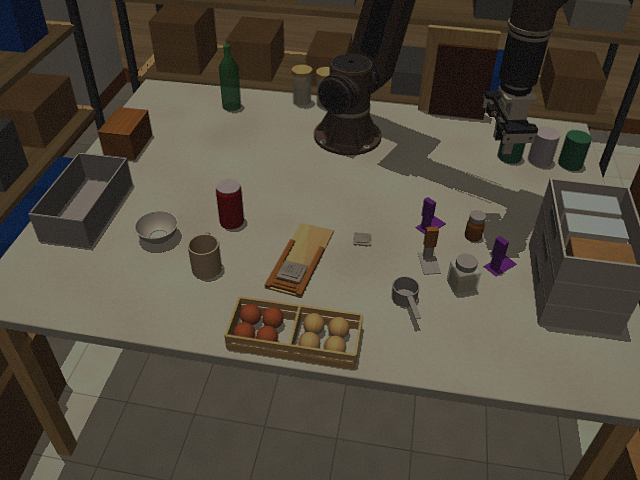

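The lifter stands upright at its old place, at (430,250) in the scene view. The tile is grooves-up on the deck at (292,271), and the bystanders sit at the same pixels as at the start. Handing in.

```bash
python3 -c "
from h import *
robot.job_done(); print(robot.read_t())"
```

```text
the job is handed in; nothing more can be done
the job is handed in; nothing more can be done
```

The tile now lies upside down and flat on the rack's deck. The lifter is back upright on the shelf where it started, clear of the rack. I handed the job in at about 43 s of the 72 s allowed; no verdict was reported.

- **Pressing home:** I clamped the lifter along x and felt for the bed. Then I slid the blade under the rim and pushed the tile to the step. I held it there at about 6.5 N for over half a second. The highest force I read was under 8 N, against the 18 N limit.
- **Tipping:** I backed off 4 mm under the rim and swung the tile up along the arc its edge would follow. I then pushed it slowly over; the blade met less than 1 N throughout.
- **Last checks:** The wrist camera put the tile's centre about 46 mm beyond the rack's origin and 1 mm off its middle line, with the grooves up and the tile square. In the last pictures the lifter stands upright, and the bystanders look unmoved by eye.
- **Disagreements:** None of the checks failed. The wrist camera's measurement of where the rails start was about 2 mm off the stated value, which is within the calibration. I did not measure the tile's flatness or height; I judged it flat from the pictures.

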